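# Turn the orange datum flat up

## Robot

A 7-joint arm with a two-finger parallel gripper is mounted at the origin on the work surface. World frame = base frame: x ahead of the robot, y to its left, z up, the work surface at z = 0. Lengths are in m, angles in rad, forces in N, time in s.
With the tool pointing down it reaches from about 0.4 to 0.85 m from the base axis. Payload 4.5 kg.
Tool frame: the origin (TCP) lies on the centre line of the jaws, within the pads' length; the fingertips stand bot.nose_length ahead of it and the grasp point (between the pads) lies 2 mm behind it (bot.nose_length is the distance from the TCP to the fingertips, in m); z points along the fingers, y is the direction in which the jaws open and shut (so a half turn about z gives the same grasp; the last joint's range is limited). The gripper opens to 88 mm and grips with 3 to 60 N. Pads are 18 mm wide; open, the fingers measure 123 mm over their backs; the gripper's body (75 mm by 187 mm) begins 45 mm behind the grasp point.
Start: joints at [-1.297, 0.689, -0.195, 1.565, 0.157, 0.902, -0.215], TCP at [0.148, 0.607, 0.256] pointing down, gripper open.
Joint ranges: [-3.01, 3.01], [-0.46, 2.08], [-1.47, 1.51], [0.13, 2.56], [-1, 4.14], [0.04, 2.09], [-2.66, 2.66]. Speed limits (rad/s): [2.57, 2.57, 3.14, 3.14, 3.14, 3.14, 3.14].

## Interface

Orientations are given as a unit quaternion [x, y, z, w].
In Python, from bench import bot gives the robot as it stands.
- The arm moves only by the tool play_rows, never from a script. Its argument "targets" is a list of rows, each an object with "angular": the turn, a rotation vector about the tool's x, y, z each as a share of 90 degrees, from -1 to 1, a list of three; "linear": the shift along the tool's x, y, z each as a share of 40 cm, from -1 to 1, a list of three; "jaw": the gripper command: -1 is shut, 1 is fully open, values between are in proportion. In form: [{"angular": [ax, ay, az], "linear": [x, y, z], "jaw": jaw}, ...]. A call has 1 to 10 rows; each row is the pose to reach, as a shift and turn from the pose commanded when the call began, along the tool's axes at that moment; what a row does not reach only later rows make up. A row lasts 1/8 s, in which the tool goes at most 62.5 mm and 10.7 degrees, less where a joint would pass 70% of its speed; a pose out of reach is approached as far as the arm can. A call with a number of a shift or a turn outside -1 to 1 is refused whole. A call with a gripper value outside its range is refused whole. The fingers move at their own pace and stop on an object; "newtons" is the grip in N (left out, the last holds). Time passes only in rows, so rows that repeat a pose let the fingers close. It gives the time, the measured TCP pose, the force and the opening at its end, in the units of the state.
- bot.get_state(): the state, without advancing time (a new reading comes with each control period).
- bot.camera(name): name is "scene" or "top" or "wrist"; returns the picture (480x640x3 uint8, red, green, blue); there is no depth.
- bot.camera_info(name): a dict with "fovy" (degrees; the focal length in pixels is half the picture's height over the tangent of half this angle, whatever the lens; pixels are square), "cx", "cy" (the principal point, pixels), "rvec" (rotation vector, rad) and "tvec" (3), from world to camera coordinates, as OpenCV has them. Camera axes: x right, y down, z forward; pixel columns grow to the right and rows downward; lengths in m; the calibration is good to about 2 mm. The wrist camera is an equidistant fisheye: a pixel r from the principal point sees the ray r / f radians off the axis. A picture is of the moment at which its call begins: read the wrist's pose just before it. camera_info takes no time and is no camera call; for the wrist camera it gives the pose at the moment of the call.
- bot.finish_job(): hands the job in, once; it reports no verdict.
Trained networks look in the newest picture that a camera, given by its name, has taken for a name from the list of things; names that differ only in an ending like _2 or _b are one class to them, and where a whole thing is asked for, a point or a joint stands for the part that bears it (a point fixed in the world has none). Each returns a list of dicts, best first, with "score" (0 to 1); they miss things now and then, are a little off and sometimes report something else, mostly with a low value. They report only what shows in the picture. A call takes as long as a camera call.
- bot.look_for(camera, target): "centre" ([x, y, z] in m, in world coordinates, good to about 4 mm: the middle of the surface that is visible of it).
The state is a dict: "time_s": time; "q": joint angles; "qvel": joint speeds; "joint_efforts": joint torques, N m; "tcp_pos": TCP position; "tcp_rot": TCP orientation; "force": force on the tool from outside, world axes, zero at the start; "ft_torque": the same for the moment, N m; "finger_gap": finger opening in m.
Only numpy, scipy, OpenCV 4.12 (cv2) and the standard library are available. Lean on these libraries where they do the work, as an engineer would, in place of code of your own. Each camera call takes 0.05 s, during which the arm holds its last target. There are 200 camera calls.

## Task

The orange-marked hexagonal sleeve on the white pad has come to rest on the wrong flat. Roll it over on the pad, without picking it up, until its orange flat faces straight up for the inspection camera, and leave it there, within a few centimetres of where it was. Leave the blue-marked sleeve and the perforated pedal as they lie.

Things in the scene. Friction and masses are not known exactly. Their poses are not given: they have to be found in the camera images.
- orange_sleeve_center (a point): Grey hexagonal sleeve (solid prism): 36 mm across flats, flats 20.8 mm wide, 80 mm long, 90 g, on a grippy pad. One flat is orange; at the start it slopes up, 60 degrees from up. One roll away from the orange side lifts it (centre travels 21 mm): carry the orange side's middle edge, 18 mm up, up and over; a level push may just slide it. Point: prism centre; x along it, z out of the orange flat.
- blue_sleeve_center (a point): Bystander: a sleeve of the same shape and size, with one flat painted blue. The point is its centre; x runs along its length, z points out of the blue flat. Not to be disturbed.
- pedal_center (a point): Bystander: grey printed pedal, 92 x 38 x 26 mm, its flat top perforated with small holes, lying with that top up. The point is its centre, half-way up; x runs along its length. Not to be disturbed.
- pad (a point): White foam pad, 460 x 860 mm, in a tray with a red rim 18 mm higher than the pad. The point is the centre of its upper face, z up, x to the far side, y to the left. Other fixed prints, up to 82 mm tall, stand 60 mm and more beyond this point in x.

How it is judged:
By the outcome, as a careful person would: the job done as asked, in the order asked, and still so for the second after the job is handed in, with the robot touching nothing.
It also fails if it takes over 32 s, if anything falls off the work surface, if the arm or the gripper's body presses on something with over 40 N, if the wrist force passes 120 N, or if a joint passes its speed limit or range.

## Working session

There is one attempt and no reset: what is moved stays moved. The work goes in short steps, Python scripts to look and compute and a tool call to move; the robot and the scene stay as the last step left them, time stands still between calls to the robot, and variables do not carry over. Pictures are saved under pics/ and viewed, on a budget of 10 in all, crops included, one or two more only if the job needs it, and the job is handed in when it is done.

Besides the shell and the picture viewer there is one more tool, called after "Request:" by a JSON object that holds its "method" and its "body", one argument or row to a line. play_rows: Moves the arm, as the interface text tells. Shift numbers are shares of 40 cm and turn numbers shares of 90 degrees, none past 1 either way. Its arguments: {"type":"object","properties":{"targets":{"type":"array","items":{"type":"object","properties":{"angular":{"type":"array","items":{"type":"number","minimum":-1,"maximum":1}},"linear":{"type":"array","items":{"type":"number","minimum":-1,"maximum":1}},"jaw":{"type":"number"}}}},"newtons":{"type":"number"}},"required":["targets"]}

```bash
mkdir -p pics; ls
python3 - <<'E'
from bench import bot
import cv2
s=bot.get_state();print({k:s[k] for k in("time_s","tcp_pos","tcp_rot","force","finger_gap")},bot.nose_length)
for c in("scene","top"):
    im=bot.camera(c);cv2.imwrite(f"pics/{c}0.png",im[:,:,::-1]);print(c,bot.camera_info(c))
    for n in("orange_sleeve_center","blue_sleeve_center","pedal_center"):
        print(n,bot.look_for(c,n)[:3])
E
```

```text
pics
{'time_s': 0.0, 'tcp_pos': array([0.14832284, 0.6065023 , 0.25486607]), 'tcp_rot': array([ 1.19546712e-01,  9.92828099e-01, -9.72820184e-04, -5.08408373e-05]), 'force': array([-0.57456144,  0.58092904,  0.17000695]), 'finger_gap': 0.08849969090915973} 0.017
scene {'fovy': 47.19445610073329, 'cx': 322.483586814549, 'cy': 238.88179736390774, 'rvec': array([ 2.17260454,  1.37364795, -0.44414834]), 'tvec': array([-0.24891603, -0.36495219,  1.1442289 ])}
orange_sleeve_center [{'centre': [0.5472, 0.2103, 0.0416], 'score': 0.94}]
blue_sleeve_center [{'centre': [0.5755, 0.0052, 0.0448], 'score': 0.68}]
pedal_center [{'centre': [0.5672, -0.152, 0.0328], 'score': 0.66}]
top {'fovy': 56.89894701328726, 'cx': 316.42695524898534, 'cy': 243.56919756633692, 'rvec': array([ 2.14004797, -2.1032974 ,  0.2060565 ]), 'tvec': array([0.01609223, 0.5729849 , 0.58217405])}
orange_sleeve_center [{'centre': [0.5394, 0.2133, 0.049], 'score': 0.94}, {'centre': [0.5673, 0.0059, 0.0493], 'score': 0.67}]
blue_sleeve_center [{'centre': [0.5707, 0.0071, 0.0487], 'score': 0.93}]
pedal_center [{'centre': [0.5612, -0.1495, 0.0325], 'score': 0.67}]
```

View pics/scene0.png

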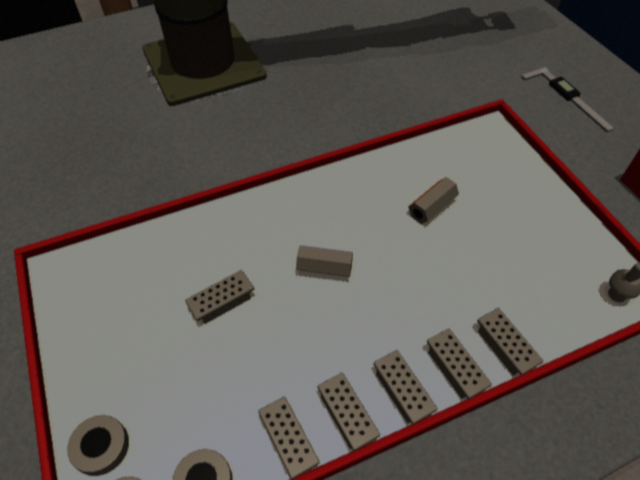

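View pics/top0.png

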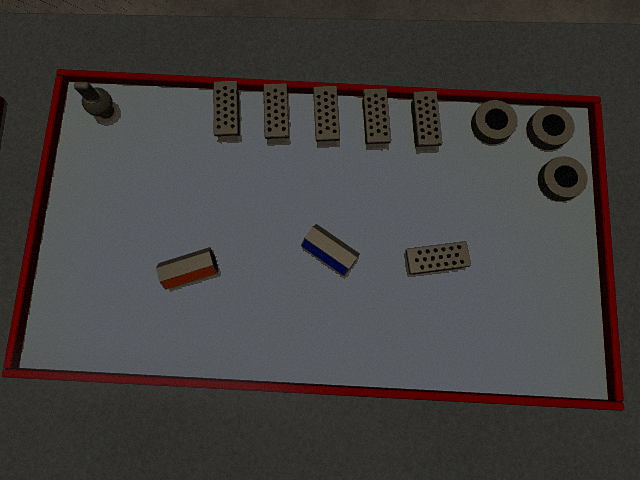

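The orange sleeve is at about (187,268) in the top picture, with the orange flat facing the robot (image bottom), so it must roll away from the robot. The blue sleeve is at (330,250) and the pedal at (437,258). I'll zoom in to get the corners.

Run:
```python
import cv2,numpy as np
a=cv2.imread("pics/top0.png")[235:305,140:235];b=cv2.imread("pics/scene0.png")[165:235,390:485]
f=lambda i:cv2.convertScaleAbs(cv2.resize(i,(760,560//2*2),interpolation=cv2.INTER_CUBIC),alpha=1.5)
a,b=[cv2.resize(f(i),(400,295)) for i in(a,b)]
cv2.imwrite("pics/z0.png",np.hstack([a,b]))
```

```text
(no output)
```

View pics/z0.png

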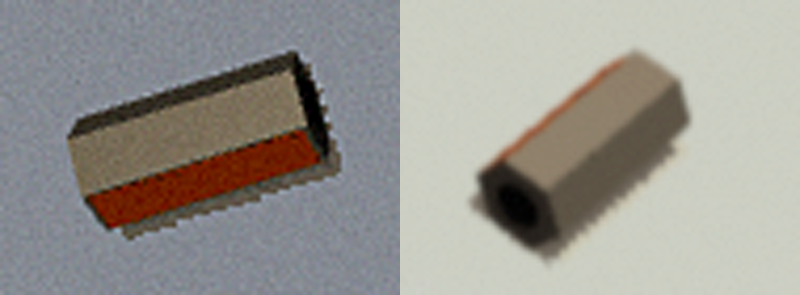

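```bash
cat > h.py <<'E'
import cv2,numpy as np
from bench import bot
def P(c):
    i=bot.camera_info(c);f=240/np.tan(np.radians(i["fovy"]/2))
    K=np.array([[f,0,i["cx"]],[0,f,i["cy"]],[0,0,1]]);R=cv2.Rodrigues(i["rvec"])[0]
    return K,R,i["tvec"]
def ray(c,uv,z):
    K,R,t=P(c);o=-R.T@t;d=(R.T@np.linalg.inv(K)@np.c_[np.array(uv,float),np.ones(len(uv))].T).T
    return o+d*((z-o[2])/d[:,2])[:,None]
def tri(a,b):
    M=[K@np.c_[R,t] for K,R,t in(P("top"),P("scene"))]
    X=cv2.triangulatePoints(*M,np.array(a,float).T,np.array(b,float).T);return (X[:3]/X[3]).T
E
python3 - <<'E'
from h import *
k=95/400
T=np.array([[85,195],[306,129],[69,136],[292,70]])*k+[140,235]
S=np.array([[230,55],[105,163],[282,83],[150,190]])*k+[390,165]
X=tri(T,S);print(X.round(4))
for z in(.040,.044,.048):
    A=ray("top",T,z);B=ray("scene",S,z);print(z,A.round(4)[:,:2].tolist(),B.round(4)[:,:2].tolist(),np.linalg.norm(A[0]-A[1]),np.linalg.norm(A[0]-A[2]))
E
python3 - <<'E'
from h import *
# pad corners: inner rim in top and scene
print(ray("top",[[68,83],[594,108],[607,400],[20,368]],.01).round(3))
E
```

```text
[[0.516  0.2512 0.0416]
 [0.541  0.1786 0.0401]
 [0.537  0.2599 0.0419]
 [0.5614 0.1847 0.0433]]
0.04 [[0.5159, 0.2511], [0.5401, 0.1767], [0.5362, 0.2584], [0.5607, 0.1828]] [[0.5149, 0.2527], [0.5412, 0.1801], [0.5359, 0.2629], [0.5596, 0.1885]] 0.07830612770495515 0.02157293756376111
0.044 [[0.5155, 0.2497], [0.5395, 0.1757], [0.5357, 0.2569], [0.56, 0.1818]] [[0.5177, 0.25], [0.5438, 0.1778], [0.5385, 0.2602], [0.5622, 0.1862]] 0.0778171366666109 0.021438223034405367
0.048 [[0.5151, 0.2483], [0.539, 0.1748], [0.5352, 0.2555], [0.5594, 0.1809]] [[0.5205, 0.2473], [0.5465, 0.1756], [0.5412, 0.2574], [0.5647, 0.1839]] 0.07732814562826659 0.021303508505049612
[[ 0.845  0.442  0.01 ]
 [ 0.816 -0.426  0.01 ]
 [ 0.358 -0.398  0.01 ]
 [ 0.389  0.455  0.01 ]]
```

Triangulation puts the sleeve centre at about (0.539, 0.2186). The pad is at z≈0.0063, and stereo and the pedal top agree on that. The roll direction is 18.3° from +x. I'll straddle the length with two part-opened fingers tilted 30°, tips under the middle edge, then arc rigidly about the far bottom edge.

```bash
cat >> h.py <<'E'
from scipy.spatial.transform import Rotation as Ro
n=np.array([np.cos(np.radians(18.3)),np.sin(np.radians(18.3)),0]);k=np.array([0,0,1.])
PAD=.0063;C=np.array([.539,.2186,PAD+.018])
def pose(front,up,tilt):
    "front tip corner at (front,up) m from prism centre along n and z, tilt deg (tip forward)"
    s,c=np.sin(np.radians(tilt)),np.cos(np.radians(tilt))
    z=s*n-c*k;x=-(c*n+s*k);R=np.c_[x,np.cross(z,x),z]
    return C+front*n+up*k-R@[-.009,0,.017],R
def rows(ps,start=None):
    s=bot.get_state();p0,R0=start or (s["tcp_pos"],Ro.from_quat(s["tcp_rot"]).as_matrix())
    for p,R in ps:
        l=R0.T@(p-p0)/.4;a=Ro.from_matrix(R0.T@R).as_rotvec()/(np.pi/2)
        print("lin",l.round(3).tolist(),"ang",a.round(3).tolist(),"tcp",p.round(3))
E
python3 - <<'E'
from h import *
rows([pose(-.05,.09,30),pose(-.036,-.006,30)])
E
```

```text
lin [-1.039, -0.799, 0.328] ang [-0.093, -0.325, -0.348] tcp [0.476 0.198 0.125]
lin [-1.068, -0.781, 0.568] ang [-0.093, -0.325, -0.348] tcp [0.489 0.202 0.029]
```

Request:
{"method": "play_rows", "body": {
  "targets": [
    {"angular": [-0.093, -0.325, -0.348], "linear": [-0.98, -0.75, 0.2], "jaw": -0.32},
    {"angular": [-0.093, -0.325, -0.348], "linear": [-0.98, -0.75, 0.2], "jaw": -0.32},
    {"angular": [-0.093, -0.325, -0.348], "linear": [-0.98, -0.75, 0.2], "jaw": -0.32},
    {"angular": [-0.093, -0.325, -0.348], "linear": [-0.98, -0.75, 0.2], "jaw": -0.32},
    {"angular": [-0.093, -0.325, -0.348], "linear": [-0.98, -0.75, 0.2], "jaw": -0.32},
    {"angular": [-0.093, -0.325, -0.348], "linear": [-0.98, -0.75, 0.2], "jaw": -0.32},
    {"angular": [-0.093, -0.325, -0.348], "linear": [-0.98, -0.75, 0.2], "jaw": -0.32},
    {"angular": [-0.093, -0.325, -0.348], "linear": [-0.98, -0.75, 0.2], "jaw": -0.32},
    {"angular": [-0.093, -0.325, -0.348], "linear": [-0.98, -0.75, 0.2], "jaw": -0.32},
    {"angular": [-0.093, -0.325, -0.348], "linear": [-0.98, -0.75, 0.2], "jaw": -0.32}
  ]
}}

```text
time_s: 1.65
tcp_pos: [0.4443, 0.2444, 0.1811]
tcp_rot: [-0.154, 0.953, 0.042, 0.256]
force: [1.0, 0.4, -0.2]
finger_gap: 0.03
```

Run:
```python
from h import *
print(bot.get_state()["time_s"])
rows([pose(-.04,.07,30),pose(-.036,-.006,30)])
```

```text
1.65
lin [0.041, -0.136, 0.197] ang [0.001, 0.001, 0.0] tcp [0.486 0.201 0.105]
lin [0.128, -0.136, 0.367] ang [0.001, 0.001, 0.0] tcp [0.489 0.202 0.029]
```

Request:
{"method": "play_rows", "body": {
  "targets": [
    {"angular": [0, 0, 0], "linear": [0.041, -0.136, 0.197], "jaw": -0.32},
    {"angular": [0, 0, 0], "linear": [0.041, -0.136, 0.197], "jaw": -0.32},
    {"angular": [0, 0, 0], "linear": [0.041, -0.136, 0.197], "jaw": -0.32},
    {"angular": [0, 0, 0], "linear": [0.041, -0.136, 0.197], "jaw": -0.32}
  ]
}}

```text
time_s: 2.15
tcp_pos: [0.4838, 0.2024, 0.1056]
tcp_rot: [-0.155, 0.953, 0.042, 0.256]
force: [-0.4, 0.8, 0.2]
finger_gap: 0.0303
```

Run:
```python
from h import *
print(bot.get_state()["time_s"])
rows([pose(-.036,.02,30),pose(-.036,-.006,30)])
```

```text
2.15
lin [0.053, -0.005, 0.117] ang [0.001, 0.001, 0.001] tcp [0.489 0.202 0.055]
lin [0.085, -0.005, 0.173] ang [0.001, 0.001, 0.001] tcp [0.489 0.202 0.029]
```

Request:
{"method": "play_rows", "body": {
  "targets": [
    {"angular": [0, 0, 0], "linear": [0.053, -0.005, 0.117], "jaw": -0.32},
    {"angular": [0, 0, 0], "linear": [0.07, -0.005, 0.145], "jaw": -0.32},
    {"angular": [0, 0, 0], "linear": [0.085, -0.005, 0.173], "jaw": -0.32},
    {"angular": [0, 0, 0], "linear": [0.085, -0.005, 0.173], "jaw": -0.32}
  ]
}}

```text
time_s: 2.65
tcp_pos: [0.4896, 0.2016, 0.0285]
tcp_rot: [-0.154, 0.953, 0.041, 0.256]
force: [-0.2, -0.4, -0.3]
finger_gap: 0.0299
```

Run:
```python
from h import *
print(bot.get_state()["time_s"])
rows([pose(-.036,-.006,30),pose(-.021,-.006,30)])
i=[cv2.resize(bot.camera(c)[r:r+120,q:q+150,::-1],(400,320),interpolation=cv2.INTER_CUBIC) for c,r,q in(("top",215,115),("scene",130,360))]
cv2.imwrite("pics/z1.png",cv2.convertScaleAbs(np.hstack(i),alpha=1.5))
```

```text
2.65
lin [0.0, 0.002, -0.0] ang [0.0, 0.001, 0.001] tcp [0.489 0.202 0.029]
lin [-0.032, 0.002, 0.019] ang [0.0, 0.001, 0.001] tcp [0.504 0.207 0.029]
```

View pics/z1.png

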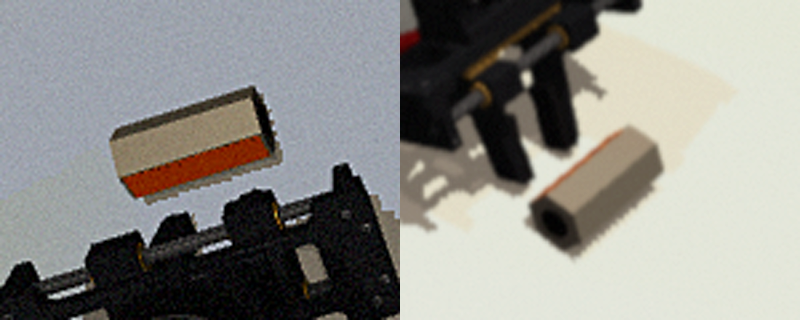

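Fingers are behind the sleeve, parallel to it and centred, with no contact yet. Next I advance to contact and work out the arc.

Request:
{"method": "play_rows", "body": {
  "targets": [
    {"angular": [0, 0, 0], "linear": [-0.022, 0.002, 0.013], "jaw": -0.32},
    {"angular": [0, 0, 0], "linear": [-0.035, 0.002, 0.02], "jaw": -0.32},
    {"angular": [0, 0, 0], "linear": [-0.04, 0.002, 0.023], "jaw": -0.32},
    {"angular": [0, 0, 0], "linear": [-0.044, 0.002, 0.0255], "jaw": -0.32},
    {"angular": [0, 0, 0], "linear": [-0.044, 0.002, 0.0255], "jaw": -0.32}
  ]
}}

```text
time_s: 3.38
tcp_pos: [0.5085, 0.2077, 0.0279]
tcp_rot: [-0.154, 0.954, 0.041, 0.256]
force: [-0.6, -0.7, 2.1]
finger_gap: 0.03
```

Run:
```python
from h import *
print(bot.get_state()["time_s"])
i=[cv2.resize(bot.camera(c)[r:r+120,q:q+150,::-1],(400,320),interpolation=cv2.INTER_CUBIC) for c,r,q in(("top",215,115),("scene",130,360))]
cv2.imwrite("pics/z2.png",cv2.convertScaleAbs(np.hstack(i),alpha=1.5))
def arc(a,o=.0012):
    t=np.radians(a);x,z=-.0155-o-.0104,.012
    return pose(.0104+o+x*np.cos(t)+z*np.sin(t),-.018-x*np.sin(t)+z*np.cos(t),30-a)
rows([arc(a,0) for a in(0,6,12,18,24,30,35,40,45,50)])
```

```text
3.375
lin [-0.002, 0.002, -0.001] ang [-0.0, 0.0, 0.0] tcp [0.509 0.209 0.029]
lin [-0.013, 0.002, -0.007] ang [-0.0, 0.067, 0.0] tcp [0.511 0.209 0.033]
lin [-0.024, 0.002, -0.012] ang [-0.0, 0.133, 0.0] tcp [0.514 0.21  0.037]
lin [-0.036, 0.002, -0.016] ang [-0.0, 0.2, 0.0] tcp [0.517 0.211 0.04 ]
lin [-0.048, 0.002, -0.018] ang [-0.0, 0.267, 0.0] tcp [0.521 0.213 0.044]
lin [-0.061, 0.002, -0.019] ang [-0.0, 0.333, 0.0] tcp [0.525 0.214 0.047]
lin [-0.071, 0.002, -0.019] ang [-0.0, 0.389, 0.0] tcp [0.528 0.215 0.049]
lin [-0.082, 0.002, -0.018] ang [-0.0, 0.445, 0.0] tcp [0.532 0.216 0.05 ]
lin [-0.092, 0.002, -0.016] ang [-0.0, 0.5, 0.0] tcp [0.535 0.217 0.052]
lin [-0.102, 0.002, -0.014] ang [-0.0, 0.556, 0.0] tcp [0.539 0.219 0.053]
```

View pics/z2.png

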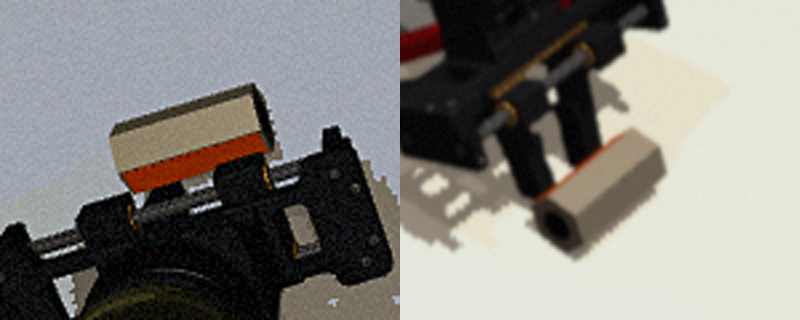

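Contact is at hand and the sleeve hasn't moved. Now the arc, biased about 1.5 mm forward.

Request:
{"method": "play_rows", "body": {
  "targets": [
    {"angular": [0, 0, 0], "linear": [-0.005, 0.002, 0.001], "jaw": -0.32},
    {"angular": [0, 0.067, 0], "linear": [-0.016, 0.002, -0.005], "jaw": -0.32},
    {"angular": [0, 0.133, 0], "linear": [-0.027, 0.002, -0.01], "jaw": -0.32},
    {"angular": [0, 0.2, 0], "linear": [-0.039, 0.002, -0.014], "jaw": -0.32},
    {"angular": [0, 0.2, 0], "linear": [-0.039, 0.002, -0.014], "jaw": -0.32}
  ]
}}

```text
time_s: 4.1
tcp_pos: [0.522, 0.2135, 0.0417]
tcp_rot: [-0.159, 0.981, 0.017, 0.107]
force: [0.2, -0.2, 0.8]
finger_gap: 0.0299
```

Run:
```python
from h import *
print(bot.get_state()["time_s"])
i=[cv2.resize(bot.camera(c)[r:r+120,q:q+150,::-1],(400,320),interpolation=cv2.INTER_CUBIC) for c,r,q in(("top",215,115),("scene",130,360))]
cv2.imwrite("pics/z3.png",cv2.convertScaleAbs(np.hstack(i),alpha=1.5))
def arc(a,o=.0015):
    t=np.radians(a);x,z=-.0155-.0104,.012
    return pose(.0104+o+x*np.cos(t)+z*np.sin(t),-.018-x*np.sin(t)+z*np.cos(t),30-a)
rows([arc(a) for a in(18,24,30,35,40,45,50,55,60)])
```

```text
4.1
lin [-0.001, -0.001, -0.001] ang [-0.001, 0.001, 0.001] tcp [0.519 0.212 0.04 ]
lin [-0.012, -0.001, -0.007] ang [-0.001, 0.068, 0.001] tcp [0.522 0.213 0.044]
lin [-0.023, -0.001, -0.012] ang [-0.001, 0.135, 0.001] tcp [0.526 0.214 0.047]
lin [-0.033, -0.001, -0.015] ang [-0.001, 0.19, 0.001] tcp [0.53  0.215 0.049]
lin [-0.043, -0.001, -0.017] ang [-0.001, 0.246, 0.001] tcp [0.533 0.217 0.05 ]
lin [-0.054, -0.001, -0.018] ang [-0.001, 0.301, 0.001] tcp [0.537 0.218 0.052]
lin [-0.064, -0.001, -0.019] ang [-0.001, 0.357, 0.0] tcp [0.541 0.219 0.053]
lin [-0.074, -0.001, -0.018] ang [-0.001, 0.412, 0.0] tcp [0.545 0.22  0.054]
lin [-0.085, -0.001, -0.017] ang [-0.001, 0.468, 0.0] tcp [0.549 0.222 0.054]
```

View pics/z3.png

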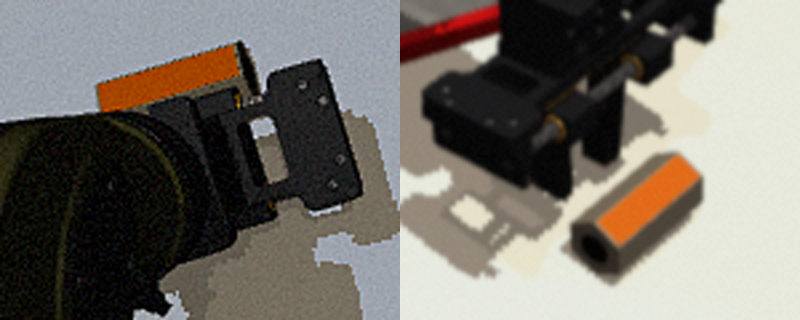

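The sleeve has already tipped over and the orange flat is up, at about (640,200) in the right half of the crop. I'll retreat backwards and up.

Request:
{"method": "play_rows", "body": {
  "targets": [
    {"angular": [0, 0, 0], "linear": [0.03, 0, -0.01], "jaw": -0.32},
    {"angular": [0, 0, 0], "linear": [0.075, 0, -0.03], "jaw": -0.32},
    {"angular": [0, 0, 0], "linear": [0.15, 0, -0.15], "jaw": -0.32},
    {"angular": [0, 0, 0], "linear": [0.25, 0, -0.3], "jaw": -0.32},
    {"angular": [0, 0, 0], "linear": [0.35, 0, -0.4], "jaw": -0.32},
    {"angular": [0, 0, 0], "linear": [0.35, 0, -0.4], "jaw": -0.32},
    {"angular": [0, 0, 0], "linear": [0.35, 0, -0.4], "jaw": -0.32},
    {"angular": [0, 0, 0], "linear": [0.35, 0, -0.4], "jaw": -0.32}
  ]
}}

```text
time_s: 5.2
tcp_pos: [0.3579, 0.1589, 0.1671]
tcp_rot: [-0.158, 0.982, 0.016, 0.104]
force: [0.7, -0.5, 0.2]
finger_gap: 0.0298
```

Run:
```python
from h import *
s=bot.get_state();print(s["time_s"],s["tcp_pos"],s["force"])
T=bot.camera("top");S=bot.camera("scene")
for c in("top","scene"):
    for t in("orange_sleeve_center","blue_sleeve_center","pedal_center"):print(c,t,bot.look_for(c,t)[:1])
i=[cv2.resize(im[r:r+100,q:q+280,::-1],(784,280),interpolation=cv2.INTER_CUBIC) for im,r,q in((T,215,115),(S,150,230))]
cv2.imwrite("pics/z4.png",cv2.convertScaleAbs(np.vstack(i),alpha=1.5))
```

```text
5.2 [0.35786907 0.15887777 0.16708517] [ 0.69565977 -0.54531788  0.23913329]
top orange_sleeve_center [{'centre': [0.5616, 0.2248, 0.047], 'score': 0.57}]
top blue_sleeve_center [{'centre': [0.5665, 0.003, 0.0496], 'score': 0.58}]
top pedal_center [{'centre': [0.5621, -0.149, 0.0339], 'score': 0.7}]
scene orange_sleeve_center [{'centre': [0.5682, 0.2201, 0.042], 'score': 0.69}]
scene blue_sleeve_center [{'centre': [0.5763, 0.0061, 0.0461], 'score': 0.63}]
scene pedal_center [{'centre': [0.5708, -0.1511, 0.0315], 'score': 0.79}]
```

View pics/z4.png

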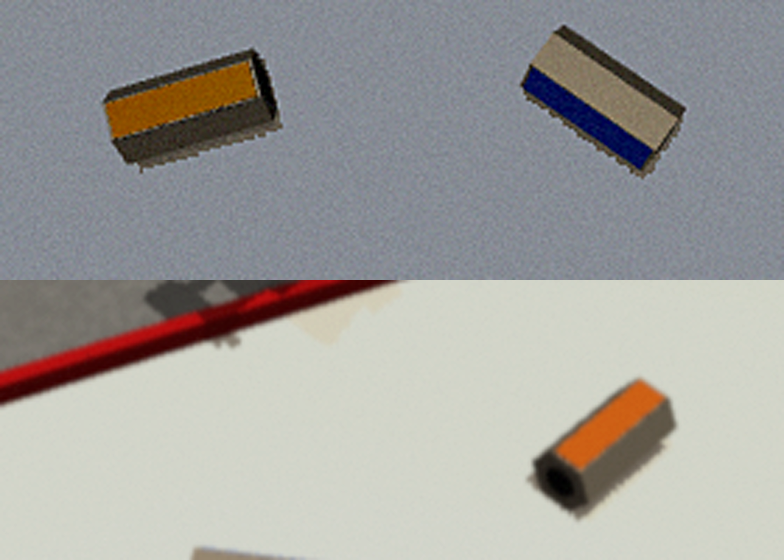

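The orange flat is on top and level: in the top view it is at (180,100), with grey side flats on both sides. The sleeve moved about 2 cm, the blue sleeve and pedal are unchanged, and the arm is clear.

```bash
python3 -c "
from bench import bot
print(bot.finish_job())"
```

```text
the job is handed in; nothing more can be done
None
```

The orange-marked sleeve now lies with its orange flat straight up, and I handed the job in after about 5.5 s of robot time. I tucked two partly opened, tilted fingertips under its middle edge and swung them up and over. It rolled one flat away from the robot without being gripped or lifted.

- **Sleeve position:** the last pictures from both fixed cameras show the orange flat on top and level. The sleeve centre moved about 2 cm, close to the 21 mm expected for one roll.
- **Bystanders:** the reported positions of the blue-marked sleeve and the pedal match their starting ones within the detector's error of about 4 mm. The blue-marked sleeve also looks unmoved in the last picture; the pedal was outside that crop.
- **Robot:** the arm was well clear and touching nothing at hand-in. The highest force in the readings I took was about 2 N, just as the fingertips reached the sleeve, probably from brushing the pad.

No check failed. The only differences were a few millimetres between the two cameras' position estimates.

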